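# Sort the fired ware into its crates

## Task

Sort the five loose pots into the blue partitioned crates: the two green bud vases, the two terracotta jar lids and the white footed cup each go into the crate that already holds one of their kind, upright on the crate's floor, one to a bay. They chip easily, so keep them upright, never let one fall over, and set each down gently, without dropping it or knocking it against the crate or the other pots. Leave the glaze jar and the kiln prop standing where they are.

Things in the scene. Friction and masses are not known exactly. Their poses are not given: they have to be found in the camera images.
- vase_1: Loose sage-green glazed bud vase, one of two alike, round, 85 mm tall, about 110 g: foot 38 mm across, belly a 46 mm wide cylinder from 29 to 49 mm above the foot, neck 20 mm wide at 74 mm, 30 mm lip on top. Best gripped across the belly. Origin: centre of the foot; z up its axis.
- vase_2: Loose sage-green glazed bud vase, one of two alike, round, 85 mm tall, about 110 g: foot 38 mm across, belly a 46 mm wide cylinder from 29 to 49 mm above the foot, neck 20 mm wide at 74 mm, 30 mm lip on top. Best gripped across the belly. Origin: centre of the foot; z up its axis.
- lid_1: Loose terracotta jar lid, one of two alike, flat with its knob up, round, 42 mm high, about 70 g: rim disc 56 mm across and 6 mm thick, low dome, knob a 24 mm wide cylinder from 24 to 42 mm above the underside. Grip by the knob, fingertips 18 mm or more above the underside to clear the dome. Origin: centre of the underside; z up.
- lid_2: Loose terracotta jar lid, one of two alike, flat with its knob up, round, 42 mm high, about 70 g: rim disc 56 mm across and 6 mm thick, low dome, knob a 24 mm wide cylinder from 24 to 42 mm above the underside. Grip by the knob, fingertips 18 mm or more above the underside to clear the dome. Origin: centre of the underside; z up.
- cup: Loose white footed cup with green stripes, round, 62 mm tall, about 90 g: foot 40 mm across, stem 18 mm wide, open bowl (wall 3 mm) whose outside is a 50 mm wide cylinder from 48 to 62 mm above the foot. Best gripped across the bowl from outside. Origin: centre of the foot; z up its axis.
- crate_vases: Fixed blue crate for vases, 167 mm square outside, 20 mm high; walls and floor 5 mm thick. A cross of 5 mm dividers (top 18 mm above the bench) makes four bays, each 76 mm square, centred at (+-40.5, +-40.5) mm along its x and y. A bud vase like the loose one stands fixed in bay (+40.5, +40.5); three bays are free. Origin: centre of underside; z up; yaw within 0.2 rad of world.
- crate_lids: Fixed blue crate for lids, 167 mm square outside, 20 mm high; walls and floor 5 mm thick. A cross of 5 mm dividers (top 18 mm above the bench) makes four bays, each 76 mm square, centred at (+-40.5, +-40.5) mm along its x and y. A terracotta lid like the loose one stands fixed in bay (+40.5, +40.5); three bays are free. Origin: centre of underside; z up; yaw within 0.2 rad of world.
- crate_cup: Fixed blue crate for the cup, 167 mm square outside, 20 mm high; walls and floor 5 mm thick. A cross of 5 mm dividers (top 18 mm above the bench) makes four bays, each 76 mm square, centred at (+-40.5, +-40.5) mm along its x and y. A white footed cup like the loose one stands fixed in bay (+40.5, +40.5); three bays are free. Origin: centre of underside; z up; yaw within 0.2 rad of world.
- glaze_jar: Bystander: round white plastic glaze jar with an ochre band and a black screw cap, loose, 57 mm across, 60 mm tall. Origin: centre of its underside; z up.
- kiln_prop: Bystander: pale grey-beige ceramic kiln prop, an upright open tube, loose, 40 mm outside, 28 mm inside, 64 mm tall. Origin: centre of its underside; z up.

How it is judged:
By the outcome, as a careful person would: the job done as asked, in the order asked, and still so for the second after the job is handed in, with the robot touching nothing.
It also fails if it takes over 112 s, if anything falls off the work surface, if the arm or the gripper's body presses on something with over 40 N, if the wrist force passes 120 N, or if a joint passes its speed limit or range.

## Robot

A 7-joint arm with a two-finger parallel gripper is mounted at the origin on the work surface. World frame = base frame: x ahead of the robot, y to its left, z up, the work surface at z = 0. Lengths are in m, angles in rad, forces in N, time in s.
With the tool pointing down it reaches from about 0.4 to 0.875 m from the base axis. Payload 19.3 kg.
Tool frame: the origin (TCP) lies on the centre line of the jaws, within the pads' length; the fingertips stand 14 mm ahead of it and the grasp point (between the pads) lies 5 mm behind it (bot.tip_extent is the distance from the TCP to the fingertips, in m); z points along the fingers, y is the line along which they close (so a half turn about z gives the same grasp; the last joint's range is limited). The gripper opens to 85 mm and grips with 20 to 120 N. Pads are 22 mm wide; open, the fingers measure 114 mm over their backs; the gripper's body (76 mm by 85 mm) begins 54 mm behind the grasp point. The pads swing forward as they close: fully open they stand 13 mm farther back than shut.
Start: joints at [1.264, 0.521, -0.036, 1.599, 0.021, 1.021, -0.113], TCP at [0.147, -0.608, 0.245] pointing down, gripper open.
Joint ranges: [-2.91, 2.91], [-0.3, 2.13], [-1.5, 1.42], [0.17, 2.43], [-1.26, 4.41], [0.16, 1.93], [-2.52, 2.52]. Speed limits (rad/s): [1.89, 1.89, 2.39, 2.39, 3.01, 3.01, 3.01].

## Interface

Orientations are given as [roll, pitch, yaw] about the fixed x, y, z axes, in that order (R = Rz(yaw) Ry(pitch) Rx(roll)).
In Python, from workcell import monitor, grab_frame, camera_model, bot gives the robot as it stands.
- The arm moves only by the tool move_arm, never from a script. Its argument "moves" is a list of rows, each a list of 4 numbers: the shift along the world's x, y, z in mm, then the turn about the world's z in rad. A call has 1 to 12 rows; each row is the pose to reach, as a shift and turn from the pose commanded when the call began; what a row does not reach only later rows make up. A row lasts 1/8 s, in which the tool goes at most 62.5 mm and 10.7 degrees, less where a joint would pass 70% of its speed; a pose out of reach is approached as far as the arm can. A call with a gripper value outside its range is refused whole. "gripper" is the opening, from 0 (shut) to 1 (fully open), set as the call begins (left out, the last holds). The fingers move at their own pace and stop on an object; "newtons" is the grip in N (left out, the last holds). Time passes only in rows, so rows that repeat a pose let the fingers close. It gives the time, the measured TCP pose, the force, the opening and the grip force at its end, in the units of the state.
- monitor.observe(): the state, without advancing time (a new reading comes with each control period).
- grab_frame(name): name is "side" or "top"; returns the picture (384x512x3 uint8, blue, green, red); there is no depth.
- camera_model(name): a dict with "vfov" (degrees; the focal length in pixels is half the picture's height over the tangent of half this angle, whatever the lens; pixels are square), "cx", "cy" (the principal point, pixels), "k1" (the pictures are not rectified: a ray, as slopes to the right and down, at radius r is drawn at 1 + k1 r^2 times it, then the intrinsics apply), "R" (3x3) and "t" (3): a world point X has camera coordinates R X + t. Camera axes: x right, y down, z forward; pixel columns grow to the right and rows downward; lengths in m; the calibration is good to about 2 mm. A picture is of the moment at which its call begins. camera_model takes no time and is no camera call.
- bot.job_done(): hands the job in; it is judged then, once.
The state is a dict: "clock": time; "qpos": joint angles; "qd": joint speeds; "joint_efforts": joint torques, N m; "position": TCP position; "tool_rot": TCP orientation; "force": force on the tool from outside, world axes, zero at the start; "moment": the same for the moment, N m; "grip_width": finger opening in m; "finger_force": force on a finger pad.
Only numpy, scipy, OpenCV 4.12 (cv2) and the standard library are available. Lean on these libraries where they do the work, as an engineer would, in place of code of your own. Each camera call takes 0.05 s, during which the arm holds its last target. There are 200 camera calls.

## Working session

There is one attempt and no reset: what is moved stays moved. The work goes in short steps, Python scripts to look and compute and a tool call to move; the robot and the scene stay as the last step left them, time stands still between calls to the robot, and variables do not carry over. Pictures are saved under pics/ and viewed, at most 14 in all, crops included, and the job is handed in when it is done.

Besides the shell and the picture viewer there is one more tool, called after "Call:" by a JSON object that holds its "fn" and its "kwargs". move_arm: Moves the arm, as the interface text tells. Its arguments: {"type":"object","properties":{"moves":{"type":"array","items":{"type":"array","items":{"type":"number"}}},"gripper":{"type":"number"},"newtons":{"type":"number"}},"required":["moves"]}

```bash
mkdir -p pics; ls; python3 - <<'E'
from workcell import monitor, grab_frame, camera_model, bot
import cv2
for n in ("top","side"):
    cv2.imwrite(f"pics/{n}0.png",grab_frame(n)); m=camera_model(n); print(n,m)
s=monitor.observe();print(s["clock"],s["position"],s["tool_rot"],s["grip_width"],bot.tip_extent)
E
```

```text
pics
top {'vfov': 53.198845966935814, 'cx': 254.77716464740124, 'cy': 189.44027584720538, 'k1': -0.03322521632960315, 'R': array([[ 0.05128261, -0.99866805, -0.00567649],
       [-0.97462736, -0.04880642, -0.21844781],
       [ 0.2178798 ,  0.01673503, -0.97583212]]), 't': array([-0.00771685,  0.56882668,  0.82471556])}
side {'vfov': 47.6265196845685, 'cx': 255.49539700103605, 'cy': 194.19599421792603, 'k1': 0.039776883037852165, 'R': array([[-0.99945072, -0.03276821, -0.00494912],
       [-0.02152042,  0.75531485, -0.65500866],
       [ 0.02520161, -0.65454238, -0.75560516]]), 't': array([0.5498653 , 0.04528623, 1.06572178])}
0.1 [ 0.14651737 -0.60732215  0.24482632] [-3.14066828e+00  1.00376505e-04  2.36767613e-01] 0.08558539515511836 0.014
```

View pics/top0.png

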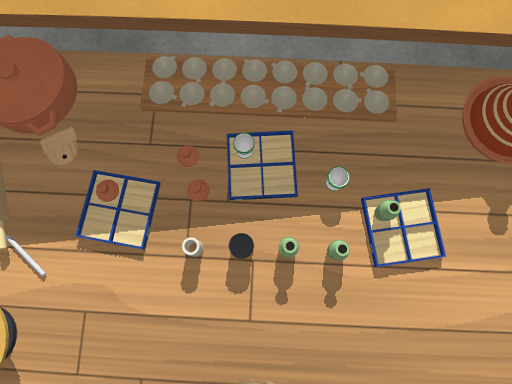

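View pics/side0.png

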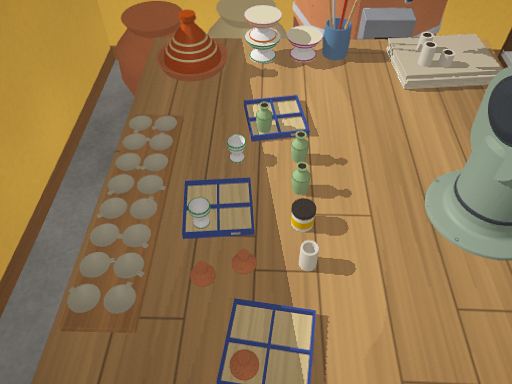

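The top view shows, left to right: lids crate (118,210), lids (188,155) and (199,188), kiln prop (192,246), cup crate (262,165), jar (241,245), vases (290,246) and (340,250), cup (338,177) and vase crate (403,228). The side view shows the same layout. Next I'll fit silhouettes.

```bash
cat > h.py <<'E'
import numpy as np, cv2
from workcell import camera_model
M={n:camera_model(n) for n in("top","side")}
F={n:192/np.tan(np.radians(M[n]["vfov"]/2)) for n in M}
def proj(n,X):
    m=M[n]; c=np.atleast_2d(X)@np.array(m["R"]).T+m["t"]; s=c[:,:2]/c[:,2:]
    return s*(1+m["k1"]*(s**2).sum(1,keepdims=True))*F[n]+[m["cx"],m["cy"]]
def ray(n,u,v,z):
    m=M[n]; d=(np.array([u,v])-[m["cx"],m["cy"]])/F[n]; s=d.copy()
    for _ in range(20): s=d/(1+m["k1"]*(s**2).sum())
    R=np.array(m["R"]); o=-R.T@m["t"]; w=R.T@np.r_[s,1]
    return (o+w*(z-o[2])/w[2])[:2]
P=dict(vase=[(0,19),(29,23),(49,23),(74,10),(85,15)],lid=[(0,28),(6,28),(24,12),(42,12)],
 cup=[(0,20),(5,20),(12,9),(25,9),(48,25),(62,25)],jar=[(0,28.5),(60,28.5)],prop=[(0,20),(64,20)])
A=np.linspace(0,2*np.pi,40)
def ring(x,y,z,r): return np.c_[x+r*np.cos(A),y+r*np.sin(A),0*A+z]
def sil(n,k,x,y,S=1,z0=0,off=(0,0)):
    im=np.zeros((384*S,512*S),np.uint8); q=[proj(n,ring(x,y,z0+h/1e3,r/1e3)) for h,r in P[k]]
    for a,b in zip(q,q[1:]): cv2.fillConvexPoly(im,cv2.convexHull(np.float32(np.vstack([a,b])*S*16).astype(np.int32)),255,shift=4)
    return im
def sq(c,hs,z):
    x,y,t=c; R=np.array([[np.cos(t),-np.sin(t)],[np.sin(t),np.cos(t)]])
    p=np.array([[1,1],[-1,1],[-1,-1],[1,-1]])*hs@R.T+[x,y]; return np.c_[p,[z]*4]
E
python3 - <<'E'
from h import *
from scipy.optimize import minimize
t=cv2.imread("pics/top0.png"); hsv=cv2.cvtColor(t,cv2.COLOR_BGR2HSV)
b=((hsv[...,0]>100)&(hsv[...,0]<130)&(hsv[...,1]>120)).astype(np.uint8)
for nm,(u,v) in dict(vases=(403,228),lids=(118,210),cup=(262,165)).items():
    w=np.zeros_like(b); w[v-48:v+48,u-52:u+52]=b[v-48:v+48,u-52:u+52]
    n,l,s,_=cv2.connectedComponentsWithStats(w,connectivity=8); ys,xs=np.where(np.isin(l,[i for i in range(1,n) if s[i,4]>15]))
    H=cv2.convexHull(np.float32(np.c_[xs,ys]))
    tgt=np.zeros((1536,2048),np.uint8); cv2.fillConvexPoly(tgt,((H+.5)*4).astype(np.int32),1)
    def cost(c):
        q=np.vstack([proj("top",sq(c,.0835,z)) for z in(0,.02)])+.5; im=np.zeros_like(tgt)
        cv2.fillConvexPoly(im,(cv2.convexHull(np.float32(q*4))*16).astype(np.int32),1,shift=4)
        return np.count_nonzero(im!=tgt)/np.count_nonzero(tgt)
    best=min((minimize(cost,[*ray("top",u,v,.01),a],method="Nelder-Mead",options=dict(initial_simplex=np.array([*ray("top",u,v,.01),a])+np.vstack([[0,0,0],np.diag([.01,.01,.08])]))) for a in(-.1,.1)),key=lambda r:r.fun)
    print(nm,best.x.round(4),best.fun.round(3))
for nm,z,p in [("vaseA",.085,(290,246)),("vaseB",.085,(340,250)),("lidA",.042,(188,154)),("lidB",.042,(199,187)),("cup",.062,(338,177)),("jar",.06,(241,245)),("prop",.064,(192,246))]:
    print(nm,ray("top",*p,z).round(4), hsv[p[1]+6,p[0]],hsv[p[1],p[0]])
cv2.imwrite("pics/c1.png",cv2.resize(t[120:280,150:410],None,fx=3,fy=3,interpolation=cv2.INTER_CUBIC))
E
```

```text
vases [ 0.5064 -0.3379  0.1919] 0.016
lids [ 0.5153  0.3532 -0.1278] 0.023
cup [0.6453 0.009  0.0945] 0.025
vaseA [ 0.4409 -0.0626] [ 50  72 199] [16 66 50]
vaseB [ 0.4377 -0.1719] [ 51  72 113] [13 68 45]
lidA [0.653  0.1878] [  9 151 142] [  8 150 121]
lidB [0.5725 0.1542] [  9 151 142] [  9 152 139]
cup [ 0.6081 -0.1714] [  0   3 176] [ 12   7 177]
jar [0.4395 0.0456] [108  25  51] [90 26 50]
prop [0.4313 0.1551] [ 23  39 233] [ 16 123 112]
```

View pics/c1.png

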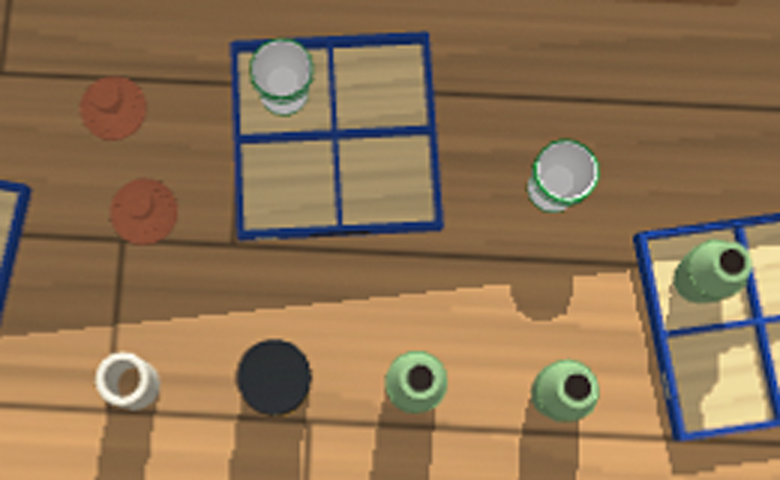

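The crop shows clear outlines: vase openings at (290,246) and (343,249), lid discs at (187,156) and (198,190), and the cup rim at (339,177). I'll fit each silhouette in both cameras.

```bash
cat > fit.py <<'E'
from h import *
from scipy.optimize import minimize
def cmask(im,k):
    h,s,v=[c.astype(int) for c in cv2.split(cv2.cvtColor(im,cv2.COLOR_BGR2HSV))]
    if k=="vase": m=(h>38)&(h<80)&(s>45)
    elif k=="lid": m=((h<11)|(h>175))&(s>130)&(v>60)
    elif k=="cup": m=((s<40)&(v>90))|((h>38)&(h<95)&(s>45))
    elif k=="prop": m=(s<50)&(v>90)
    return m.astype(np.uint8)
def fit(ims,k,g,z0=0,names=("top","side")):
    S=3; T={}
    for n in names:
        near=cv2.dilate(sil(n,k,*g,z0=z0),np.ones((13,13)))>0
        m=cmask(ims[n],k)*near; m=cv2.morphologyEx(m,cv2.MORPH_CLOSE,np.ones((3,3)))
        c,_=cv2.findContours(m,cv2.RETR_EXTERNAL,cv2.CHAIN_APPROX_NONE); o=np.zeros_like(m)
        cv2.drawContours(o,[max(c,key=cv2.contourArea)],-1,1,-1)
        T[n]=cv2.resize(o,None,fx=S,fy=S,interpolation=cv2.INTER_NEAREST)
    def cost(p): return sum(np.count_nonzero((sil(n,k,*p,S=S,z0=z0)>0)!=T[n])/np.count_nonzero(T[n]) for n in T)
    r=minimize(cost,g,method="Nelder-Mead",options=dict(initial_simplex=np.array([g,[g[0]+.008,g[1]],[g[0],g[1]+.008]])))
    return r.x,r.fun
E
python3 - <<'E'
from fit import *
ims={n:cv2.imread(f"pics/{n}0.png") for n in("top","side")}
for nm,k,g in [("vaseA","vase",(.441,-.0626)),("vaseB","vase",(.4385,-.178)),("lidA","lid",(.647,.187)),("lidB","lid",(.563,.157)),("cup","cup",(.608,-.173)),("prop","prop",(.4313,.155))]:
    print(nm,*[(fit(ims,k,g,names=q)[0].round(4),round(fit(ims,k,g,names=q)[1],3)) for q in(("top",),("side",),("top","side"))])
E
```

```text
vaseA (array([ 0.4415, -0.0634]), np.float64(0.06)) (array([ 0.439 , -0.0672]), np.float64(0.19)) (array([ 0.4403, -0.0633]), np.float64(0.324))
vaseB (array([ 0.4402, -0.1777]), np.float64(0.065)) (array([ 0.4378, -0.1781]), np.float64(0.29)) (array([ 0.4394, -0.1775]), np.float64(0.403))
lidA (array([0.6605, 0.1957]), np.float64(0.103)) (array([0.6584, 0.1939]), np.float64(0.133)) (array([0.6597, 0.1952]), np.float64(0.244))
lidB (array([0.5722, 0.1631]), np.float64(0.092)) (array([0.5711, 0.1617]), np.float64(0.132)) (array([0.5717, 0.1626]), np.float64(0.238))
cup (array([ 0.6089, -0.1739]), np.float64(0.043)) (array([ 0.6064, -0.1754]), np.float64(0.079)) (array([ 0.6079, -0.1741]), np.float64(0.18))
prop (array([0.4308, 0.1587]), np.float64(0.121)) (array([0.4294, 0.1579]), np.float64(0.107)) (array([0.4301, 0.1586]), np.float64(0.235))
```

Call:
{"fn": "move_arm", "kwargs": {"moves": [[15,21,0,0],[44,64,0,-0.01],[80,118,-5,-0.02],[117,172,-10,-0.03],[154,226,-20,-0.045],[190,279,-30,-0.045],[226,332,-40,-0.045],[258,380,-45,-0.045],[282,414,-45,-0.045],[292,429,-45,-0.045],[292,429,-45,-0.045]], "gripper": 1, "newtons": 25}}

```text
clock: 1.48
position: [0.4391, -0.1774, 0.2001]
tool_rot: [-3.141, 0.0, 0.194]
force: [0.5, -1.0, 0.5]
grip_width: 0.0858
finger_force: 0.0
```

```bash
python3 - <<'E'
from workcell import grab_frame
import cv2
cv2.imwrite("pics/g_open.png",grab_frame("side"))
E
```

Call:
{"fn": "move_arm", "kwargs": {"moves": [[0,0,0,0],[0,0,0,0],[0,0,0,0],[0,0,0,0]], "gripper": 0.3}}

```text
clock: 2.02
position: [0.4385, -0.1787, 0.2003]
tool_rot: [-3.142, -0.0, 0.191]
force: [0.2, -0.7, 0.2]
grip_width: 0.0258
finger_force: 0.0
```

```bash
python3 - <<'E'
from h import *
from workcell import grab_frame,monitor
b=grab_frame("side");a=cv2.imread("pics/g_open.png")
s=monitor.observe();print(s["clock"],s["position"],s["tool_rot"],s["grip_width"],s["qpos"].round(2) if hasattr(s["qpos"],"round") else s["qpos"])
p=np.array(s["position"])
out=[]
for im in(a,b):
    im=cv2.resize(im[0:190,220:400],None,fx=3,fy=3,interpolation=cv2.INTER_CUBIC)
    for dz,c in((0,(0,0,255)),(-.014,(0,255,255)),(-.027,(255,0,255))):
        q=proj("side",[p+[0,-.06,dz],p+[0,.06,dz]]); q=((q-[220,0]+.5)*3).astype(int)
        cv2.line(im,tuple(map(int,q[0])),tuple(map(int,q[1])),c,1)
    out.append(im[:, :400])
cv2.imwrite("pics/g.png",np.hstack(out))
E
```

```text
2.075 [ 0.43853126 -0.17871424  0.20032146] [ 3.14155172e+00 -3.32499851e-05  1.91499824e-01] 0.025770702273887686 [ 0.42  0.35 -0.19  2.03  0.09  0.77 -1.21]
```

View pics/g.png

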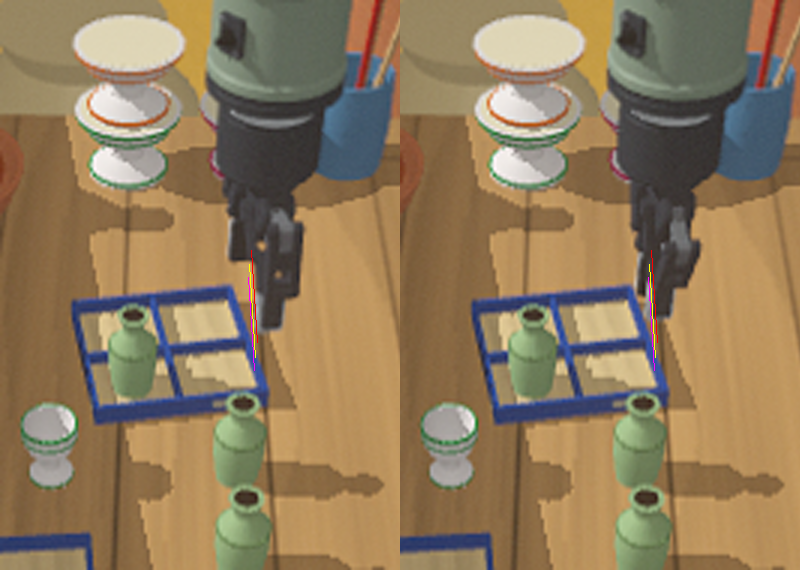

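The crops show the near fingertip's bottom edge at about (310,109) open and (305,106) at 0.3 opening. I'll turn that into tip depth.

```bash
python3 - <<'E'
from h import *
p=np.array([.4385,-.1785,.2002]); d=np.array([-.19,.98,0])
for nm,o in(("open",(.043,.057)),("0.3",(.013,.027))):
    for z in(0,-.007,-.014,-.021,-.027): print(nm,z,*[proj("side",p+d*x+[0,0,z])[0].round(1) for x in o])
E
```

```text
open 0 [308.5 109.1] [309.9 112.8]
open -0.007 [308.2 111.5] [309.6 115.2]
open -0.014 [307.9 113.9] [309.3 117.6]
open -0.021 [307.7 116.2] [309.1 120. ]
open -0.027 [307.5 118.2] [308.8 122. ]
0.3 0 [305.5 101.2] [306.9 104.9]
0.3 -0.007 [305.2 103.6] [306.6 107.3]
0.3 -0.014 [305. 106.] [306.4 109.6]
0.3 -0.021 [304.8 108.4] [306.1 112. ]
0.3 -0.027 [304.6 110.4] [305.9 114. ]
```

Call:
{"fn": "move_arm", "kwargs": {"moves": [[0,0,0,0],[0,0,-10,0],[0,1,-30,0],[0,1,-60,0],[0,1,-95,0],[0,1,-125,0],[0,1,-150,0],[0,1,-162,0],[0,1,-166,0],[0,1,-166,0]], "gripper": 1}}

```text
clock: 3.32
position: [0.4388, -0.1776, 0.0346]
tool_rot: [3.141, -0.0, 0.192]
force: [-0.5, 0.3, 0.8]
grip_width: 0.0851
finger_force: 0.0
```

Call:
{"fn": "move_arm", "kwargs": {"moves": [[0,0,0,0],[0,0,0,0],[0,0,0,0],[0,0,0,0]], "gripper": 0.4, "newtons": 25}}

```text
clock: 3.82
position: [0.4389, -0.1776, 0.0348]
tool_rot: [3.141, -0.001, 0.192]
force: [-0.6, 1.4, 8.9]
grip_width: 0.0454
finger_force: 25.8
```

Call:
{"fn": "move_arm", "kwargs": {"moves": [[0,0,8,0],[0,0,30,0],[0,-5,60,0],[3,-20,78,0],[9,-55,80,0],[17,-100,80,0],[25,-145,80,0],[31,-180,80,0],[35,-202,80,0],[35,-208,78,0],[35,-208,70,0],[35,-208,60,0]]}}

```text
clock: 5.32
position: [0.4736, -0.3844, 0.0938]
tool_rot: [-3.141, 0.0, 0.193]
force: [0.3, 0.6, -2.4]
grip_width: 0.0449
finger_force: 26.3
```

```bash
python3 - <<'E'
from fit import *
from workcell import grab_frame,monitor
ims={n:grab_frame(n) for n in M}
s=monitor.observe(); p=np.array(s["position"]);print(p,s["force"],s["grip_width"])
for n in M: cv2.imwrite(f"pics/{n}1.png",ims[n])
print(fit(ims,"vase",(.4744,-.3854),z0=p[2]-.0348,names=("side",)))
for n in M:
    im=ims[n]
    for z0 in(.0,p[2]-.0348):
        c,_=cv2.findContours(sil(n,"vase",.4744,-.3854,z0=z0+(.005 if z0==0 else 0)),0,2); cv2.drawContours(im,c,-1,(0,0,255) if z0 else (255,0,255),1)
a=ims["side"][50:230,200:360];b=ims["top"][160:290,340:500]
cv2.imwrite("pics/v1.png",np.hstack([cv2.resize(a,(400,450)),cv2.resize(b,(400,450))]))
E
```

```text
[ 0.4731722  -0.3842676   0.09295555] [-0.21843216  0.67806279 -0.8584358 ] 0.04482138861115263
(array([ 0.47307969, -0.38859141]), np.float64(1.8029629629629629))
```

View pics/v1.png

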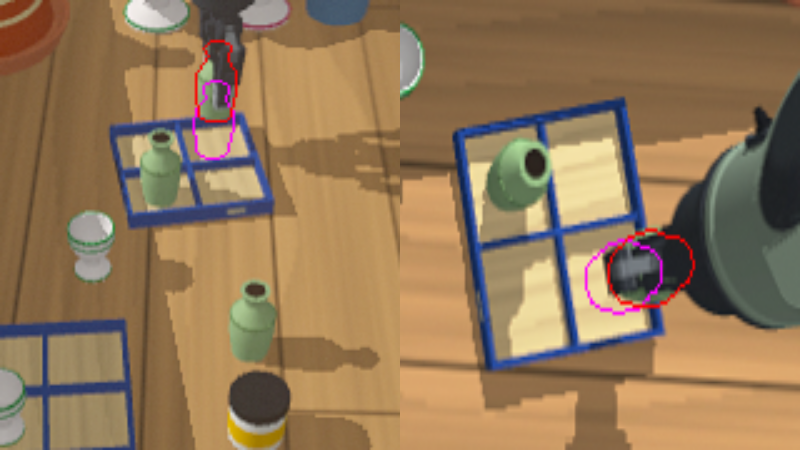

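The vase hangs upright at side-crop (218,80) and its projected set-down outline is centred in the free bay, so I'll lower it.

Call:
{"fn": "move_arm", "kwargs": {"moves": [[0,-1,-8,0],[1,-1,-20,0],[1,-1,-32,0],[1,-1,-42,0],[1,-1,-48,0],[1,-1,-51,0],[1,-1,-52,0],[1,-1,-53,0],[1,-1,-53,0]]}}

```text
clock: 6.55
position: [0.4746, -0.3866, 0.0415]
tool_rot: [3.141, -0.0, 0.192]
force: [-0.4, 0.1, -1.4]
grip_width: 0.0453
finger_force: 26.3
```

Call:
{"fn": "move_arm", "kwargs": {"moves": [[0,0,-1,0],[0,0,-1,0]]}}

```text
clock: 6.8
position: [0.4746, -0.3866, 0.0403]
tool_rot: [-3.142, -0.0, 0.192]
force: [0.0, -0.4, -1.6]
grip_width: 0.0448
finger_force: 26.3
```

Call:
{"fn": "move_arm", "kwargs": {"moves": [[0,0,-0.5,0],[0,0,-1,0],[0,0,-1,0]]}}

```text
clock: 7.18
position: [0.4747, -0.3866, 0.0398]
tool_rot: [3.141, -0.0, 0.192]
force: [-2.6, 2.1, 9.3]
grip_width: 0.0449
finger_force: 27.3
```

Call:
{"fn": "move_arm", "kwargs": {"moves": [[0,0,0,0],[0,0,0,0],[0,0,0,0],[0,0,5,0],[0,0,20,0],[0,0,50,0],[0,0,85,0],[-2,20,105,0],[-8,60,110,0],[-16,115,110,0],[-24,175,110,0],[-30,230,110,0]], "gripper": 0.8}}

```text
clock: 8.68
position: [0.4443, -0.1548, 0.1504]
tool_rot: [3.141, -0.001, 0.192]
force: [1.1, 0.6, 0.3]
grip_width: 0.0683
finger_force: 0.0
```

Call:
{"fn": "move_arm", "kwargs": {"moves": [[-2,30,0,0],[-4,63,0,0],[-4,85,0,0],[-4,93,-10,0],[-4,93,-35,0],[-4,93,-65,0],[-4,93,-95,0],[-4,93,-110,0],[-4,93,-115,0],[-4,93,-115,0]], "gripper": 1}}

```text
clock: 9.93
position: [0.4408, -0.0637, 0.0346]
tool_rot: [3.141, -0.0, 0.192]
force: [0.2, 0.0, 0.6]
grip_width: 0.0852
finger_force: 0.0
```

Call:
{"fn": "move_arm", "kwargs": {"moves": [[0,0,0,0],[0,0,0,0],[0,0,0,0],[0,0,0,0]], "gripper": 0.4}}

```text
clock: 10.42
position: [0.4409, -0.0636, 0.0349]
tool_rot: [3.141, -0.001, 0.192]
force: [-1.5, 0.4, 12.0]
grip_width: 0.0451
finger_force: 23.8
```

```bash
python3 - <<'E'
from fit import *
from workcell import grab_frame
ims={n:grab_frame(n) for n in M}
for n in M: cv2.imwrite(f"pics/{n}2.png",ims[n])
print(fit(ims,"vase",(.4747,-.3866),z0=.005),fit(ims,"vase",(.4747,-.3866),z0=.005,names=("side",)))
print(fit(ims,"vase",(.538,-.290),z0=.005,names=("top",)))
a=ims["side"][50:230,200:360];b=ims["top"][160:290,330:490]
cv2.imwrite("pics/v2.png",np.hstack([cv2.resize(a,(400,450)),cv2.resize(b,(400,325)) if 0 else cv2.resize(b,(400,450))]))
E
```

```text
(array([ 0.47721263, -0.38868897]), np.float64(1.0375287431124995)) (array([ 0.47987188, -0.39295156]), np.float64(0.9452904681331077))
(array([ 0.53825353, -0.29167571]), np.float64(0.07362459546925566))
```

View pics/v2.png

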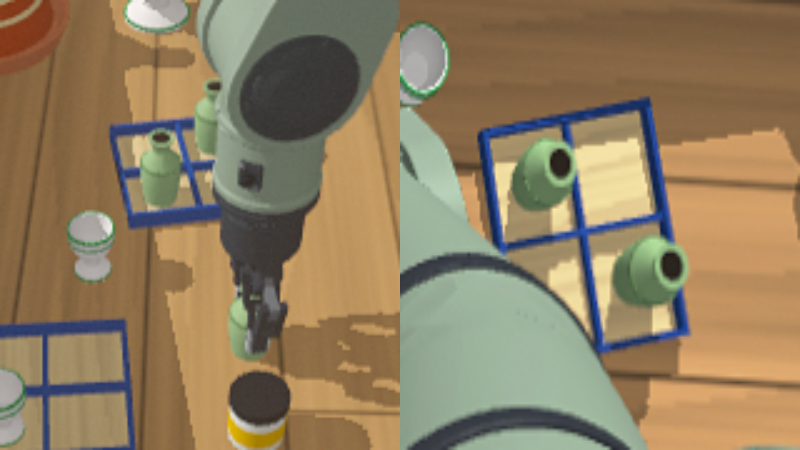

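Call:
{"fn": "move_arm", "kwargs": {"moves": [[0,0,8,0],[0,0,30,0],[0,-4,60,0],[1,-20,82,0],[4,-55,90,0],[8,-105,90,0],[12,-155,90,0],[15,-200,90,0],[17,-230,88,0],[18,-241,80,0],[18,-242,68,0],[18,-242,55,0]]}}

```text
clock: 12.02
position: [0.4586, -0.3043, 0.0884]
tool_rot: [-3.141, 0.0, 0.193]
force: [0.6, 0.4, -0.4]
grip_width: 0.0449
finger_force: 26.3
```

Call:
{"fn": "move_arm", "kwargs": {"moves": [[0,0,-12,0],[0,0,-24,0],[0,0,-34,0],[0,0,-42,0],[0,0,-46,0],[0,0,-48,0],[0,0,-48.5,0],[0,0,-48.5,0]]}}

```text
clock: 13.02
position: [0.4587, -0.3056, 0.041]
tool_rot: [3.141, -0.0, 0.192]
force: [0.6, 0.6, -1.9]
grip_width: 0.0449
finger_force: 26.3
```

Call:
{"fn": "move_arm", "kwargs": {"moves": [[0,0,-0.5,0],[0,0,-1,0],[0,0,-1,0]]}}

```text
clock: 13.4
position: [0.4587, -0.3056, 0.04]
tool_rot: [3.141, -0.0, 0.192]
force: [-2.0, 0.3, 4.1]
grip_width: 0.045
finger_force: 26.7
```

Call:
{"fn": "move_arm", "kwargs": {"moves": [[0,0,0,0],[0,0,0,0],[0,0,0,0],[0,0,5,0],[0,0,20,0],[0,0,50,0],[0,0,85,0],[2,10,108,0],[10,40,115,-0.02],[22,90,115,-0.06],[35,145,115,-0.1],[48,200,115,-0.14]], "gripper": 0.72}}

```text
clock: 14.9
position: [0.5069, -0.104, 0.156]
tool_rot: [3.141, -0.001, 0.05]
force: [0.7, 0.1, 0.2]
grip_width: 0.0612
finger_force: 0.0
```

Call:
{"fn": "move_arm", "kwargs": {"moves": [[13,55,0,-0.04],[26,110,0,-0.08],[38,160,0,-0.12],[50,210,0,-0.16],[60,248,0,-0.18],[64,264,0,-0.18],[65,268,0,-0.18],[65,268,0,-0.18]], "gripper": 0.72}}

```text
clock: 15.9
position: [0.5716, 0.1611, 0.155]
tool_rot: [3.141, -0.0, -0.129]
force: [0.2, -0.8, 0.4]
grip_width: 0.0614
finger_force: 0.0
```

```bash
python3 - <<'E'
from fit import *
from workcell import grab_frame,monitor
ims={n:grab_frame(n) for n in M}
for n in M: cv2.imwrite(f"pics/{n}3.png",ims[n])
print(monitor.observe()["position"])
for g in((.4747,-.3866),(.4587,-.3056)): print(fit(ims,"vase",g,z0=.005))
a=ims["side"][60:310,190:340];b=ims["top"][120:290,150:470]
cv2.imwrite("pics/v3.png",np.hstack([cv2.resize(a,(300,500)),cv2.resize(b,(500,500))]))
E
```

```text
[0.57159312 0.16090273 0.15497529]
(array([ 0.46181543, -0.37327636]), np.float64(2.4207627298179055))
(array([ 0.45847471, -0.30725602]), np.float64(0.3785056529526172))
```

View pics/v3.png

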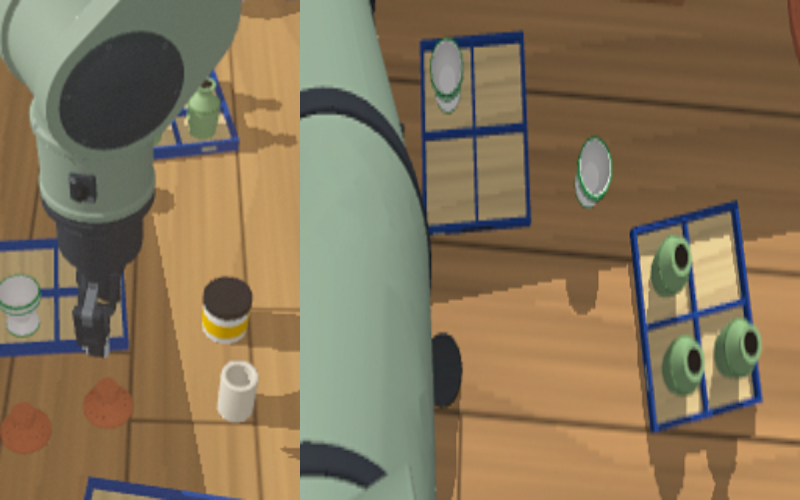

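Both vases stand upright in separate bays of their crate, at crop (685,365) and (740,348). Lid next.

Call:
{"fn": "move_arm", "kwargs": {"moves": [[0,1,-10,0],[0,1,-35,0],[0,1,-65,0],[0,1,-92,0],[0,1,-108,0],[0,1,-116,0],[0,1,-119,0],[0,1,-119,0]], "gripper": 0.72}}

```text
clock: 17.0
position: [0.5719, 0.1635, 0.0363]
tool_rot: [-3.141, -0.001, -0.128]
force: [0.8, 0.7, 0.2]
grip_width: 0.0616
finger_force: 0.0
```

Call:
{"fn": "move_arm", "kwargs": {"moves": [[0,0,0,0],[0,0,0,0],[0,0,0,0],[0,0,0,0]], "gripper": 0.15, "newtons": 25}}

```text
clock: 17.5
position: [0.5718, 0.1635, 0.0363]
tool_rot: [-3.141, -0.001, -0.128]
force: [-0.7, -0.0, 6.5]
grip_width: 0.0229
finger_force: 24.2
```

Call:
{"fn": "move_arm", "kwargs": {"moves": [[0,0,6,0],[0,0,25,0],[-4,5,50,0],[-16,24,60,0],[-36,55,60,0],[-60,91,60,0],[-82,125,60,0],[-97,147,58,0],[-102,154,50,0],[-102,155,40,0],[-102,155,30,0],[-102,155,28,0]]}}

```text
clock: 19.0
position: [0.4698, 0.3173, 0.0628]
tool_rot: [3.14, 0.001, -0.13]
force: [0.2, -0.0, 0.3]
grip_width: 0.0226
finger_force: 24.7
```

```bash
python3 - <<'E'
from fit import *
from workcell import grab_frame,monitor
s=monitor.observe(); p=s["position"]; print(p,s["force"])
ims={n:grab_frame(n) for n in M}
for n in M:
    cv2.imwrite(f"pics/{n}4.png",ims[n])
    for z0,c in((.005,(255,0,255)),(p[2]-.0363,(0,255,255))):
        k,_=cv2.findContours(sil(n,"lid",.470,.3182,z0=z0),0,2); cv2.drawContours(ims[n],k,-1,c,1)
try: print(fit(ims,"lid",(p[0],p[1]),z0=p[2]-.0363,names=("side",)))
except Exception as e: print(e)
a=ims["side"][230:384,200:340];b=ims["top"][160:270,60:200]
cv2.imwrite("pics/l1.png",np.hstack([cv2.resize(a,(400,440)),cv2.resize(b,(400,440))]))
E
```

```text
[0.46975117 0.3172757  0.06275151] [ 0.20582582 -0.03262367  0.34331883]
(array([0.46874406, 0.31407057]), np.float64(4.036213991769547))
```

View pics/l1.png

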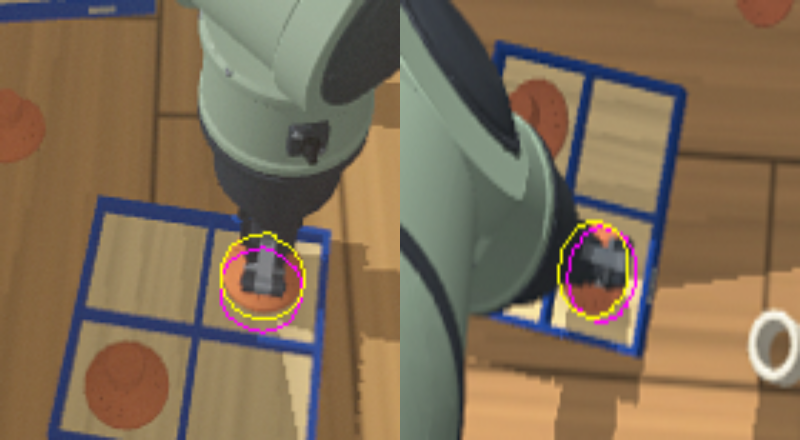

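The hanging lid sits over its bay, but its lower edge looks a little off the predicted outline, so I'll zoom in clean.

```bash
python3 - <<'E'
from fit import *
o=[]
for n,(r,c) in dict(side=(305,260),top=(210,95)).items():
    im=cv2.imread(f"pics/{n}4.png"); S=8
    b=cv2.resize(im[r:r+50,c:c+50],None,fx=S,fy=S,interpolation=cv2.INTER_CUBIC)
    k,_=cv2.findContours(sil(n,"lid",.4698,.3173,z0=.0265,S=S)[r*S:(r+50)*S,c*S:(c+50)*S],0,2); cv2.drawContours(b,k,-1,(0,255,255),1); o.append(b)
cv2.imwrite("pics/l2.png",np.hstack(o))
E
```

```text
(no output)
```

View pics/l2.png

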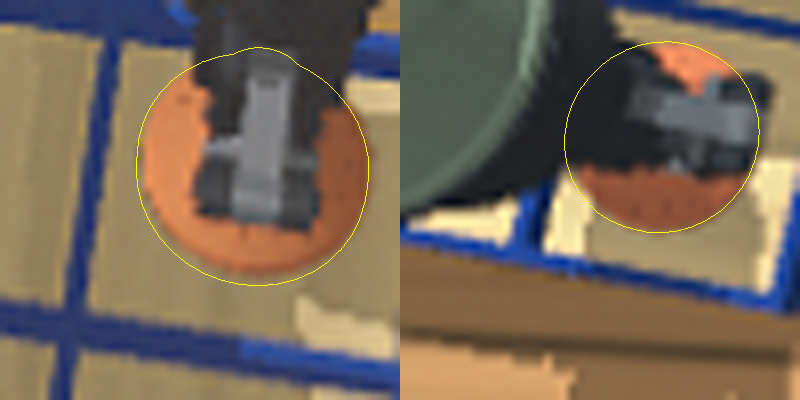

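The lid hangs level and within about 3 mm of the model, so I'll lower it.

Call:
{"fn": "move_arm", "kwargs": {"moves": [[0,1,-6,0],[0,1,-12,0],[0,1,-17,0],[0,1,-20,0],[0,1,-21,0],[0,1,-21.5,0],[0,1,-21.5,0]]}}

```text
clock: 19.98
position: [0.4697, 0.3195, 0.0424]
tool_rot: [-3.141, -0.0, -0.128]
force: [0.4, -0.7, -0.8]
grip_width: 0.0231
finger_force: 24.7
```

Call:
{"fn": "move_arm", "kwargs": {"moves": [[0,0,-0.5,0],[0,0,-1,0],[0,0,-1,0]]}}

```text
clock: 20.35
position: [0.4696, 0.3195, 0.0414]
tool_rot: [-3.141, -0.0, -0.128]
force: [0.0, -0.7, 1.2]
grip_width: 0.0233
finger_force: 24.8
```

Call:
{"fn": "move_arm", "kwargs": {"moves": [[0,0,-0.5,0],[0,0,-0.5,0]]}}

```text
clock: 20.6
position: [0.4696, 0.3195, 0.0413]
tool_rot: [-3.141, -0.0, -0.128]
force: [-3.0, -1.3, 11.2]
grip_width: 0.0231
finger_force: 25.6
```

Call:
{"fn": "move_arm", "kwargs": {"moves": [[0,0,0,0],[0,0,0,0],[0,0,0,0],[0,0,5,0],[0,0,25,0],[5,-3,55,0],[25,-16,75,0],[60,-39,78,0],[105,-68,78,0],[150,-98,78,0],[180,-117,75,0],[190,-124,65,0]], "gripper": 0.6}}

```text
clock: 22.1
position: [0.6613, 0.1935, 0.106]
tool_rot: [3.142, -0.001, -0.131]
force: [-0.2, -0.3, 0.2]
grip_width: 0.0513
finger_force: 0.0
```

```bash
python3 - <<'E'
from fit import *
from workcell import grab_frame,monitor
ims={n:grab_frame(n) for n in M}
for n in M: cv2.imwrite(f"pics/{n}5.png",ims[n])
print(monitor.observe()["position"])
for nm in (("top",),("side",)): print(fit(ims,"lid",(.470,.3182),z0=.005,names=nm))
print(fit(ims,"lid",(.55,.388),z0=.005))
E
```

```text
[0.65927319 0.19454988 0.10444896]Traceback (most recent call last):
  File "<stdin>", line 6, in <module>
  File "fit.py", line 16, in fit
    cv2.drawContours(o,[max(c,key=cv2.contourArea)],-1,1,-1)
                        ~~~^^^^^^^^^^^^^^^^^^^^^^^
ValueError: max() iterable argument is empty
```

Call:
{"fn": "move_arm", "kwargs": {"moves": [[0,0,-15,0],[0,0,-35,0],[0,0,-53,0],[0,0,-64,0],[0,0,-69,0],[0,0,-70,0],[0,0,-70,0]]}}

```text
clock: 23.08
position: [0.6599, 0.1955, 0.0363]
tool_rot: [-3.141, -0.001, -0.128]
force: [-0.0, 0.2, 0.2]
grip_width: 0.0515
finger_force: 0.0
```

```bash
python3 - <<'E'
from fit import *
ims={"side":cv2.imread("pics/side5.png")}
for g in((.470,.3182),(.55,.388)): print(fit(ims,"lid",g,z0=.005,names=("side",)))
E
```

```text
(array([0.46860867, 0.31651154]), np.float64(0.7411316329522134))
(array([0.55821101, 0.38513075]), np.float64(0.10466053862280278))
```

Call:
{"fn": "move_arm", "kwargs": {"moves": [[0,0,0,0],[0,0,0,0],[0,0,0,0],[0,0,0,0]], "gripper": 0.15}}

```text
clock: 23.58
position: [0.6598, 0.1955, 0.0363]
tool_rot: [-3.141, -0.001, -0.128]
force: [-1.4, -1.9, 5.3]
grip_width: 0.0229
finger_force: 24.6
```

Call:
{"fn": "move_arm", "kwargs": {"moves": [[0,0,6,0],[0,0,25,0],[-4,4,50,0],[-16,16,62,0],[-36,37,62,0],[-62,64,62,0],[-88,90,60,0],[-104,107,55,0],[-109,112,45,0],[-109.5,112.5,33,0],[-109.5,112.5,22,0],[-109.5,112.5,14,0]]}}

```text
clock: 25.08
position: [0.5505, 0.3069, 0.0487]
tool_rot: [3.141, 0.0, -0.13]
force: [0.2, -0.9, 0.1]
grip_width: 0.0227
finger_force: 24.7
```

Call:
{"fn": "move_arm", "kwargs": {"moves": [[0,0,-4,0],[0,0,-6,0],[0,0,-7.5,0],[0,0,-8,0],[0,0,-8,0]]}}

```text
clock: 25.7
position: [0.5502, 0.308, 0.0419]
tool_rot: [-3.141, -0.0, -0.128]
force: [-1.0, -0.2, -0.4]
grip_width: 0.0228
finger_force: 24.7
```

Call:
{"fn": "move_arm", "kwargs": {"moves": [[0,0,-0.5,0],[0,0,-1,0],[0,0,-1,0]]}}

```text
clock: 26.08
position: [0.5502, 0.308, 0.0413]
tool_rot: [-3.141, -0.0, -0.128]
force: [-2.2, -0.9, 8.8]
grip_width: 0.0232
finger_force: 25.4
```

Call:
{"fn": "move_arm", "kwargs": {"moves": [[0,0,0,0],[0,0,0,0],[0,0,0,0],[0,0,5,0],[0,0,25,0],[0,0,60,0],[1,-10,95,0],[5,-40,110,0.02],[11,-90,110,0.05],[17,-145,110,0.08],[24,-200,110,0.11],[31,-255,110,0.14]], "gripper": 0.55}}

```text
clock: 27.58
position: [0.5814, 0.0511, 0.1524]
tool_rot: [-3.141, -0.002, 0.013]
force: [2.3, 0.4, -0.3]
grip_width: 0.047
finger_force: 0.0
```

Call:
{"fn": "move_arm", "kwargs": {"moves": [[7,-55,0,0.03],[13,-108,0,0.06],[19,-158,0,0.08],[24,-198,0,0.08],[27,-222,0,0.08],[27,-227,0,0.08],[27,-227,0,0.08]], "gripper": 1}}

```text
clock: 28.45
position: [0.6082, -0.1735, 0.1516]
tool_rot: [-3.141, -0.001, 0.092]
force: [0.3, 0.4, 0.4]
grip_width: 0.0853
finger_force: 0.0
```

```bash
python3 - <<'E'
from fit import *
from workcell import grab_frame,monitor
ims={n:grab_frame(n) for n in M}
for n in M: cv2.imwrite(f"pics/{n}6.png",ims[n])
s=monitor.observe();print(s["clock"],s["position"])
for g in((.470,.3182),(.5503,.3079)): print(fit(ims,"lid",g,z0=.005,names=("side",)),fit(ims,"lid",g,z0=.005,names=("top",)))
a=ims["side"][200:384,180:340];b=ims["top"][130:270,60:260]
cv2.imwrite("pics/l3.png",np.hstack([cv2.resize(a,(390,450)),cv2.resize(b,(400,450))]))
E
```

```text
28.55 [ 0.60827812 -0.17274828  0.15129068]
(array([0.46933252, 0.31698149]), np.float64(0.7038946162657503)) (array([0.47059485, 0.31926549]), np.float64(0.1309018942606729))
(array([0.54811747, 0.3053079 ]), np.float64(0.11498257839721254)) (array([0.55025139, 0.3073232 ]), np.float64(0.13746630727762804))
```

View pics/l3.png

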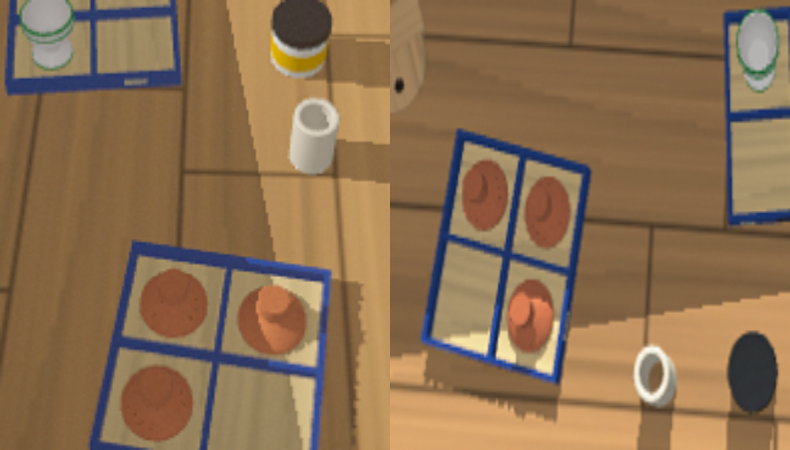

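Both lids lie flat, each in its own bay, and the jar and prop are untouched. Now the cup.

Call:
{"fn": "move_arm", "kwargs": {"moves": [[0,-1,-10,0],[0,-1,-35,0],[0,-1,-62,0],[0,-1,-85,0],[0,-1,-98,0],[0,-1,-103,0],[0,-1,-104,0],[0,-1,-104,0]]}}

```text
clock: 29.55
position: [0.6084, -0.1752, 0.0474]
tool_rot: [3.141, -0.001, 0.092]
force: [-0.4, 0.1, -0.4]
grip_width: 0.0855
finger_force: 0.0
```

Call:
{"fn": "move_arm", "kwargs": {"moves": [[0,0,0,0],[0,0,0,0],[0,0,0,0],[0,0,0,0]], "gripper": 0.45, "newtons": 20}}

```text
clock: 30.05
position: [0.6084, -0.1751, 0.0472]
tool_rot: [3.141, -0.001, 0.092]
force: [-0.9, 0.5, 5.4]
grip_width: 0.0503
finger_force: 20.0
```

Call:
{"fn": "move_arm", "kwargs": {"moves": [[0,0,6,0],[0,0,25,0],[0,3,48,0],[0,15,60,0],[0,38,60,0],[0,68,60,0],[0,100,60,0],[0,125,60,0],[0,137,56,0],[0,140,48,0],[0,140,38,0],[0,140,34,0]]}}

```text
clock: 31.55
position: [0.6076, -0.0361, 0.0796]
tool_rot: [3.141, 0.001, 0.091]
force: [0.2, 0.9, -0.0]
grip_width: 0.0499
finger_force: 21.1
```

```bash
python3 - <<'E'
from fit import *
from workcell import grab_frame,monitor
s=monitor.observe(); p=s["position"]; print(p,s["force"])
ims={n:grab_frame(n) for n in M}
for n in M:
    for z0,c in((.005,(255,0,255)),(p[2]-.0472,(0,255,255))):
        k,_=cv2.findContours(sil(n,"cup",.6088,-.0351,z0=z0),0,2); cv2.drawContours(ims[n],k,-1,c,1)
a=ims["side"][120:250,170:310];b=ims["top"][110:220,210:350]
cv2.imwrite("pics/c2.png",np.hstack([cv2.resize(a,(400,371)),cv2.resize(b,(400,371))]))
E
```

```text
[ 0.60759576 -0.03606052  0.07964776] [ 0.20809545  0.94647085 -0.0021546 ]
```

View pics/c2.png

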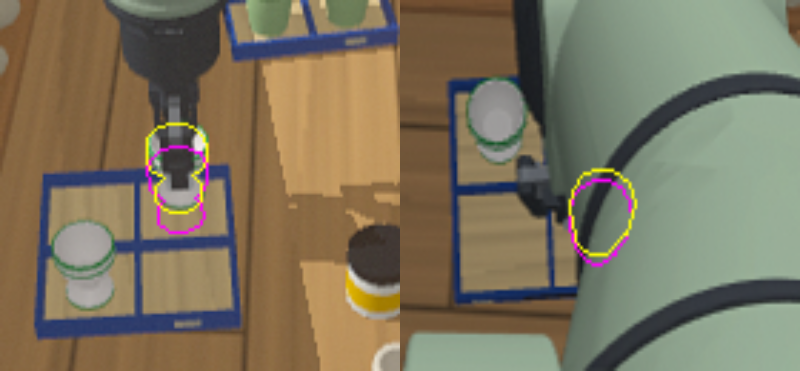

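The cup hangs upright with its target foot centred in the bay at crop (182,215), so I'll lower it.

Call:
{"fn": "move_arm", "kwargs": {"moves": [[0,0,-8,0],[0,0,-16,0],[0,0,-22,0],[0,0,-25.5,0],[0,0,-27,0],[0,0,-27.5,0],[0,0,-27.5,0]]}}

```text
clock: 32.52
position: [0.6082, -0.0351, 0.0534]
tool_rot: [3.142, -0.0, 0.092]
force: [-0.4, 0.2, -0.6]
grip_width: 0.0501
finger_force: 21.1
```

Call:
{"fn": "move_arm", "kwargs": {"moves": [[0,0,-0.5,0],[0,0,-1,0],[0,0,-1,0]]}}

```text
clock: 32.9
position: [0.6082, -0.035, 0.0524]
tool_rot: [-3.142, -0.0, 0.092]
force: [1.1, 0.2, -0.2]
grip_width: 0.0499
finger_force: 21.1
```

Call:
{"fn": "move_arm", "kwargs": {"moves": [[0,0,-0.5,0],[0,0,-0.5,0]]}}

```text
clock: 33.15
position: [0.6085, -0.035, 0.0523]
tool_rot: [-3.142, -0.001, 0.092]
force: [-1.6, 0.9, 6.8]
grip_width: 0.05
finger_force: 21.4
```

Call:
{"fn": "move_arm", "kwargs": {"moves": [[0,0,0,0],[0,0,0,0],[0,0,0,0],[0,0,4,0],[0,0,18,0],[0,0,45,0],[0,0,85,0],[0,0,130,0],[-5,-20,170,0],[-25,-70,190,0],[-50,-125,195,0],[-75,-180,195,0]], "gripper": 0.85}}

```text
clock: 34.65
position: [0.5323, -0.2167, 0.2486]
tool_rot: [3.141, -0.002, 0.092]
force: [1.1, -0.6, 0.8]
grip_width: 0.0724
finger_force: 0.0
```

Call:
{"fn": "move_arm", "kwargs": {"moves": [[-30,-50,0,0],[-65,-100,0,0],[-100,-150,0,0],[-140,-200,0,0],[-180,-245,0,0],[-220,-285,0,0],[-250,-310,0,0],[-265,-320,0,0],[-265,-320,0,0],[-265,-320,0,0]]}}

```text
clock: 35.9
position: [0.2696, -0.5341, 0.2471]
tool_rot: [-3.141, -0.001, 0.094]
force: [0.4, 0.9, 0.0]
grip_width: 0.0728
finger_force: 0.0
```

```bash
python3 - <<'E'
from fit import *
from workcell import grab_frame,monitor
ims={n:grab_frame(n) for n in M}
s=monitor.observe();print(s["clock"],s["position"])
for k,g,z in(("vase",(.4747,-.3866),.005),("vase",(.4587,-.3056),.005),("lid",(.47,.319),.005),("lid",(.5503,.308),.005),("cup",(.6085,-.035),.005),("prop",(.4301,.1586),0)): print(k,*fit(ims,k,g,z0=z,names=("top",)))
a=cv2.resize(ims["side"][60:384,150:370],(330,486));b=cv2.resize(ims["top"][120:282,70:450],(470,486*0+240))
b=np.vstack([b,np.zeros((246,470,3),np.uint8)]); cv2.imwrite("pics/end.png",np.hstack([a,b]))
E
```

```text
36.0 [ 0.26954394 -0.53418056  0.24695342]
vase [ 0.47736268 -0.38867793] 0.08708065667380442
vase [ 0.46027495 -0.30763087] 0.08524676695698073
lid [0.47055493 0.31898718] 0.1263395375070502
lid [0.5497843  0.30724777] 0.13434614238903783
cup [ 0.60873588 -0.033752  ] 0.05231805231805232
prop [0.43098954 0.15888221] 0.11638418079096045
```

View pics/end.png

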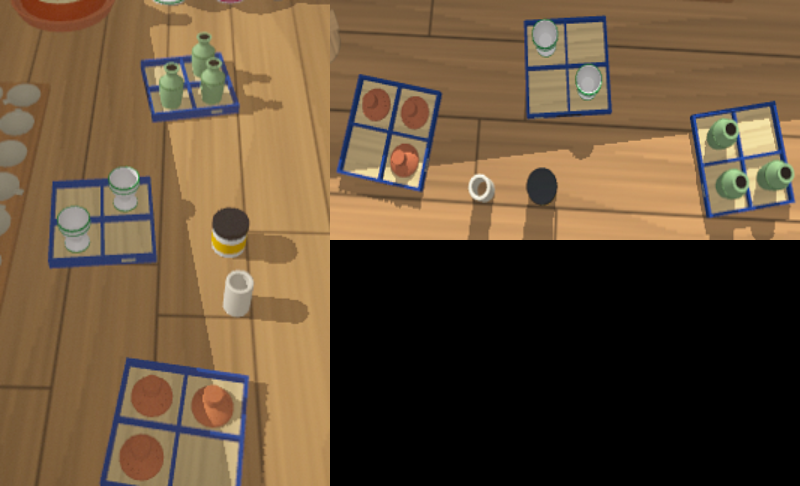

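All five pots stand upright in their own bays of the right crates, and the jar and prop haven't moved. Handing in.

```bash
python3 -c "
from workcell import bot
print(bot.job_done())"
```

```text
the job is handed in; nothing more can be done
None
```

The job is handed in at about 36 s of the 112 s limit: both vases, both lids and the cup stand upright, one to a bay, in their matching crates, and the glaze jar and kiln prop stand where they were; the hand-in returned no verdict.

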